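Open the fuse jar in the bench brace

ROBOT

A 6-joint arm with a two-finger parallel gripper is mounted at the origin on the work surface. World frame = base frame: x ahead of the robot, y to its left, z up, the work surface at z = 0. Lengths are in m, angles in rad, forces in N, time in s.
With the tool pointing down it reaches from about 0.375 to 0.925 m from the base axis. Payload 5.7 kg.
Tool frame: the origin (TCP) lies where the fingers leave the gripper's body, on its centre line; the fingertips stand 80 mm ahead of it and the grasp point (between the pads) lies ahead of it (robot.grip_point_offset is the z of the grasp point in the tool frame, in m); z points along the fingers, y is the line along which they close (so a half turn about z gives the same grasp; the last joint's range is limited). The gripper opens to 88 mm and grips with 3 to 60 N. Pads are 20 mm wide; open, the fingers measure 115 mm over their backs; the gripper's body (75 mm by 178 mm) begins 61 mm behind the grasp point.
Start: joints at [1.081, 0.359, 1.51, -0, 1.272, -0.115], TCP at [0.22, 0.558, 0.303] pointing down, gripper open.
Joint ranges: [-2.97, 2.97], [-1.01, 2.36], [0.21, 2.38], [-0.96, 4.11], [0.2, 2.71], [-2.98, 2.98]. Speed limits (rad/s): [2.39, 2.39, 3.14, 3.14, 3.14, 3.14].

INTERFACE

Orientations are given as a unit quaternion [w, x, y, z].
In Python, from cell import robot, optics, order gives the robot as it stands. The module is installed in compiled form; this text tells all that it offers.
- The arm moves only by the tool carry_out, never from a script. Its argument "deltas" is a list that holds one entry, the list of rows, each a list of 7 numbers: the shift along the tool's x, y, z in m, then the turn, a rotation vector about the tool's x, y, z in rad, then the opening, from 0 (shut) to 1 (fully open). A call has 1 to 20 rows; each row is the pose to reach, as a shift and turn from the pose commanded when the call began, along the tool's axes at that moment; what a row does not reach only later rows make up. A row lasts 1/12 s, in which the tool goes at most 41.7 mm and 7.16 degrees, less where a joint would pass 70% of its speed; a pose out of reach is approached as far as the arm can. A call with a gripper value outside its range is refused whole. The fingers move at their own pace and stop on an object; "squeeze" is the grip in N (left out, the last holds). Time passes only in rows, so rows that repeat a pose let the fingers close. It gives the time, the measured TCP pose, the force, the opening and the grip force at its end, in the units of the state.
- robot.sense(): the state, without advancing time (a new reading comes with each control period).
- optics.get_image(name): name is "scene" or "top" or "wrist"; returns a dict with "img" (420x560x3 uint8, red, green, blue), "fx", "fy", "cx", "cy" (pixels), "pose" (4x4, takes a point from camera to world coordinates); the wrist camera has in their place "hand_eye" (4x4, takes a point from camera to tool coordinates, whose origin is the TCP and whose axes are the flange's). Camera axes: x right, y up, looking along -z (the intrinsics and any distortion apply to the point x, -y, -z); pixel columns grow to the right and rows downward; lengths in m; the calibration is good to about 2 mm. The wrist camera is an equidistant fisheye: a pixel r from the principal point sees the ray r / f radians off the axis. A picture is of the moment at which its call begins: read the wrist's pose just before it. There is no depth.
- order.hand_in(): hands the job in; it is judged then, once.
Trained networks look in a picture, given as the dict that the camera call returned (one of the last four; its "shot" number tells which), for a name from the list of things; names that differ only in an ending like _2 or _b are one class to them, and where a whole thing is asked for, a point or a joint stands for the part that bears it (a point fixed in the world has none). Each returns a list of dicts, best first, with "p" (0 to 1); they miss things now and then, are a little off and sometimes report something else, mostly with a low value. They report only what shows in the picture. A call takes as long as a camera call. They do not tell look-alikes from the thing itself.
- optics.spot_in(picture, name): "rect" ([centre column, centre row, width, height] in pixels, round what is visible of it).
- optics.mark_of(picture, name): "uv" ([column, row] in pixels: a listed point, or the origin of a listed thing).
The state is a dict: "time": time; "q": joint angles; "dq": joint speeds; "joint_torque": joint torques, N m; "tcp_pos": TCP position; "tool_rot": TCP orientation; "wrist_force": force on the tool from outside, world axes, zero at the start; "torque": the same for the moment, N m; "finger_gap": finger opening in m; "grip_force": force on a finger pad.
Only numpy, scipy, OpenCV 4.12 (cv2) and the standard library are available. Lean on these libraries where they do the work, as an engineer would, in place of code of your own. Each camera call takes 0.05 s, during which the arm holds its last target. There are 200 camera calls.

TASK

Set the capped fuse jar down into the square pocket of the wooden brace, fully home and without dropping it, so that it cannot spin. Then unscrew the tight red cap anticlockwise, stop turning when its lugs come free, lift it straight off, and finish holding the cap in the gripper, level and just above the jar's mouth (a few centimetres at most), with the jar still seated in the brace. Do not loosen the cap before the jar is in the brace, and leave the torch, the screwdriver and the green fuse carrier where they lie.

Things in the scene. Friction and masses are not known exactly. Their poses are not given: they have to be found in the camera images.
- jar: Clear square jar with fuses inside, loose, 0.25 to 0.4 kg; can be carried by its tight cap. Body 62 x 62 mm, 70 mm tall; flat round shoulder (radius 24 mm) to 74 mm; neck to 90 mm. Origin: centre of the underside; z up, x and y square to the faces. Yellow marks on the upper +x and -x faces show where the neck flange has its two gaps (half turns are alike).
- jar_mouth (a point): Top of the jar's neck, on its axis, 90 mm above the underside. A sprung black rubber seal disc (radius 15 mm) stands on it, its top 4 mm above this point under the shut cap and 9 mm when free.
- cap: Round red cap, 56 mm across, 22 mm tall, 50 g, loose on the neck with 1.5 mm play. Origin: centre of its lower rim, 76 mm above the jar's underside when shut; z up. A white line across its top runs along x, over two inner lugs. It starts 48 to 70 degrees clockwise (from above) of the jar's x axis, lugs locked under the flange. Turning takes 0.2 to 0.6 N m.
- cap_top (a point): Centre of the cap's top, 22 mm above its rim. Turned anticlockwise, the cap is free when its white line is within 20 degrees of the jar's yellow marks (jar x axis); some 20 degrees past them is a stop: forced against it, the cap binds and lifts the jar. Once free, the seal pushes it up to 5 mm (16 N at first). Lift straight: lugs clear the flange 11 mm above shut.
- brace: Dark wooden block fixed to the bench, 130 (x) x 110 (y) x 42 mm tall, with a square pocket in the middle of its top, 67 x 67 mm, chamfered, 30 mm deep, sides along the block's x and y. Origin: centre of the underside; pocket floor 12 mm above it. The jar fits in any quarter turn; 40 mm of its body stays out.
- torch: Chrome torch lying down, 135 mm long, up to 38 mm thick; origin under its middle, x along it to the lens. Leave alone.
- screwdriver: Black rubber-gripped screwdriver lying along its x axis, about 200 mm long; origin at its underside. Leave alone.
- fuse_carrier: Green ceramic fuse carrier, 100 x 34 x 32 mm with brass blades; origin at the centre of its underside. Leave alone.
Mind the look-alikes: they are no part of the job. Of the things that look like the brace, the middle-sized one is meant.

How it is judged:
By the outcome, as a careful person would: the job done as asked, in the order asked, and still so for the second after the job is handed in, while the arm keeps its last pose, push and grip.
It also fails if it takes over 51 s, if anything falls off the work surface, if the arm or the gripper's body presses on something with over 40 N, if the wrist force passes 120 N, or if a joint passes its speed limit or range.

## Working session

There is one attempt and no reset: what is moved stays moved. The work goes in short steps, Python scripts to look and compute and a tool call to move; the robot and the scene stay as the last step left them, time stands still between calls to the robot, and variables do not carry over. Pictures are saved under pics/ and viewed, at most 10 in all, crops included, and the job is handed in when it is done.

Besides the shell and the picture viewer there is one more tool, called after ">>>" by a JSON object that holds its "name" and its "arguments". carry_out: Moves the arm, as the interface text tells. Its arguments: {"type":"object","properties":{"deltas":{"type":"array"},"squeeze":{"type":"number"}},"required":["deltas"]}

```bash
mkdir -p pics; cat > h.py <<'E'
import numpy as np, cv2, json
from cell import robot, optics, order
from scipy.spatial.transform import Rotation as R
def Rq(q): return R.from_quat([q[1],q[2],q[3],q[0]])
def ray(P,uv,st=None):
    "origin, dir in world"
    if 'hand_eye' in P:
        x=(uv[0]-P['cx'])/P['fx']; y=(uv[1]-P['cy'])/P['fy']; r=np.hypot(x,y)+1e-12
        d=np.array([x/r*np.sin(r),-y/r*np.sin(r),-np.cos(r)])
        T=np.eye(4);T[:3,:3]=Rq(st['tool_rot']).as_matrix();T[:3,3]=st['tcp_pos'];T=T@np.array(P['hand_eye'])
    else:
        d=np.array([(uv[0]-P['cx'])/P['fx'],-(uv[1]-P['cy'])/P['fy'],-1.]); T=np.array(P['pose'])
    d=T[:3,:3]@d; return T[:3,3],d/np.linalg.norm(d)
def proj(P,X,st=None):
    if 'hand_eye' in P:
        T=np.eye(4);T[:3,:3]=Rq(st['tool_rot']).as_matrix();T[:3,3]=st['tcp_pos'];T=T@np.array(P['hand_eye'])
    else: T=np.array(P['pose'])
    c=T[:3,:3].T@(np.array(X)-T[:3,3]); c=np.array([c[0],-c[1],-c[2]])
    if 'hand_eye' in P:
        r=np.hypot(c[0],c[1])+1e-12; a=np.arctan2(r,c[2])/r
        return np.array([P['fx']*c[0]*a+P['cx'],P['fy']*c[1]*a+P['cy']])
    return np.array([P['fx']*c[0]/c[2]+P['cx'],P['fy']*c[1]/c[2]+P['cy']])
def atz(P,uv,z,st=None):
    o,d=ray(P,uv,st); return o+d*(z-o[2])/d[2]
def tri(rs):
    A=np.zeros((3,3));b=np.zeros(3)
    for o,d in rs: M=np.eye(3)-np.outer(d,d);A+=M;b+=M@o
    return np.linalg.solve(A,b)
def save(n,im): cv2.imwrite('pics/'+n+'.png',cv2.cvtColor(np.ascontiguousarray(im),cv2.COLOR_RGB2BGR))
E
cat > a.py <<'E'
from h import *
np.set_printoptions(precision=4,suppress=True)
print(robot.grip_point_offset, robot.sense())
ims={}
for n in ['scene','top','wrist']:
    st=robot.sense();P=optics.get_image(n); ims[n]=P['img']
    if n!='wrist': print(n,P['fx'],P['cx'],P['cy'],[k for k in P],np.array(P['pose']))
    else: print(n,P['fx'],np.array(P['hand_eye']))
    for t in ['jar','cap','brace']:
        print(n,t,[(np.round(d['rect']).astype(int).tolist(),round(d['p'],2)) for d in optics.spot_in(P,t)])
    for t in ['jar','jar_mouth','cap_top','brace']:
        print(n,t,'mark',[(np.round(d['uv'],1).tolist(),round(d['p'],2),(atz(P,d['uv'],{'jar':0,'jar_mouth':.09,'cap_top':.098,'brace':0.}[t],st)).round(3).tolist()) for d in optics.mark_of(P,t)])
    save(n+'0',P['img'])
E
python3 a.py
```

```text
0.0613 {'time': 0.0, 'q': array([ 1.0809,  0.3595,  1.5114, -0.    ,  1.2725, -0.1151]), 'dq': array([-0.0012, -0.0004, -0.0006, -0.0014,  0.0008, -0.0009]), 'joint_torque': array([  0.0007, -51.5382, -27.0725,   0.0675,   0.0351,  -0.0002]), 'tcp_pos': array([0.2194, 0.5579, 0.3018]), 'tool_rot': array([-0.0003,  0.1863,  0.9825, -0.0009]), 'wrist_force': array([ 0.2041, -0.2978,  0.2584]), 'torque': array([-0.0357, -0.005 , -0.0237]), 'grip_force': 0.0, 'finger_gap': 0.08755343052900898}
scene 464.28147647966 279.8036214208846 209.74878470776326 ['img', 'fx', 'fy', 'cx', 'cy', 'pose', 'shot'] [[ 0.6318 -0.5912  0.5013  1.0581]
 [ 0.7751  0.4802 -0.4106 -0.2651]
 [ 0.002   0.648   0.7617  0.7947]
 [ 0.      0.      0.      1.    ]]
scene jar [([142, 288, 46, 43], 0.72)]
scene cap [([136, 268, 37, 29], 0.71)]
scene brace [([385, 256, 54, 50], 0.76), ([209, 177, 77, 84], 0.66), ([301, 225, 77, 78], 0.64)]
scene jar mark [([146.9, 292.8], 0.76, [0.537, -0.172, 0.0]), ([339.5, 301.1], 0.28, [0.787, 0.107, 0.0])]
scene jar_mouth mark [([135.8, 266.8], 0.83, [0.535, -0.172, 0.09])]
scene 
[... 659 characters left out ...]
.5], 0.72, [0.536, -0.172, 0.0])]
top jar_mouth mark [([434.2, 235.3], 0.96, [0.536, -0.17, 0.09])]
top cap_top mark [([434.0, 237.0], 0.88, [0.532, -0.167, 0.098]), ([437.1, 234.6], 0.74, [0.536, -0.173, 0.098])]
top brace mark [([267.0, 215.6], 0.94, [0.595, 0.163, 0.0]), ([303.7, 319.8], 0.92, [0.367, 0.089, 0.0]), ([232.4, 141.0], 0.75, [0.768, 0.238, 0.0])]
wrist 325.19226210127806 [[-0.0006  0.9602  0.2795  0.0777]
 [ 1.      0.0007 -0.0003  0.0008]
 [-0.0004  0.2795 -0.9602 -0.082 ]
 [ 0.      0.      0.      1.    ]]
wrist jar []
wrist cap []
wrist brace []
wrist jar mark []
wrist jar_mouth mark []
wrist cap_top mark [([230.3, 377.9], 0.47, [0.394, 0.425, 0.098])]
wrist brace mark []
```

```bash
python3 - <<'E'
import cv2
a=cv2.imread('pics/scene0.png');b=cv2.imread('pics/top0.png')
cv2.imwrite('pics/v1.png',cv2.resize(a,(800,600)))
cv2.imwrite('pics/v2.png',cv2.resize(b,(800,600)))
E
```

```text
(no output)
```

View pics/v1.png

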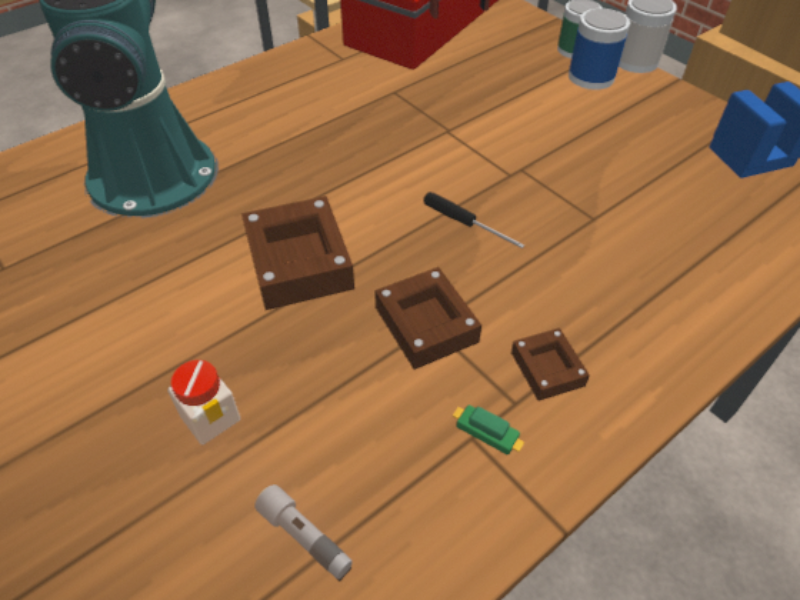

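View pics/v2.png

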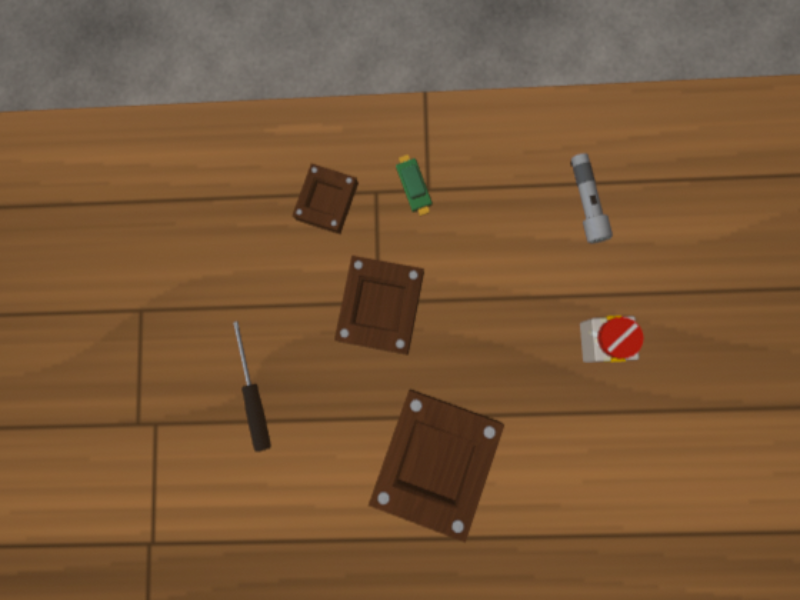

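```bash
cat >> h.py <<'E'
def delta(x,y,z,yang,cmd=None):
    "tool-frame delta (shift, rotvec) from pose cmd (pos, y-angle deg, tool straight down) or the measured pose"
    st=robot.sense()
    if cmd is None: Rm=Rq(st['tool_rot']); p=np.array(st['tcp_pos'])
    else: Rm=down(cmd[3]); p=np.array(cmd[:3])
    return Rm.inv().apply(np.array([x,y,z])-p).round(4), (Rm.inv()*down(yang)).as_rotvec().round(4)
def down(yang):
    a=np.radians(yang); Y=np.array([np.cos(a),np.sin(a),0]); Z=np.array([0,0,-1.]); X=np.cross(Y,Z)
    return R.from_matrix(np.array([X,Y,Z]).T)
def look(names,tag=None):
    st=robot.sense();P=optics.get_image('wrist')
    out={}
    for t in names:
        out[t]=[d for d in optics.mark_of(P,t) if d['p']>.4]
    if tag: save(tag,P['img']); np.savez('pics/'+tag,img=P['img'],pos=st['tcp_pos'],rot=st['tool_rot'])
    return st,P,out
E
python3 -c "
from h import *
print(delta(.594,.165,.24,78), robot.sense()['q'], Rq(robot.sense()['tool_rot']).as_matrix().round(4))"
```

```text
(array([-0.4924, -0.229 ,  0.0626]), array([-1.000e-04, -0.000e+00, -1.654e-01])) [ 1.08088283e+00  3.58837008e-01  1.51042114e+00  3.50504730e-06
  1.27248042e+00 -1.15103349e-01] [[-9.306e-01  3.661e-01 -1.000e-04]
 [ 3.661e-01  9.306e-01 -1.000e-04]
 [ 0.000e+00 -1.000e-04 -1.000e+00]]
```

>>> {"name": "carry_out", "arguments": {"deltas": [[[-0.4924,-0.229,0.0626,0,0,-0.1654,1],[-0.4924,-0.229,0.0626,0,0,-0.1654,1],[-0.4924,-0.229,0.0626,0,0,-0.1654,1],[-0.4924,-0.229,0.0626,0,0,-0.1654,1],[-0.4924,-0.229,0.0626,0,0,-0.1654,1],[-0.4924,-0.229,0.0626,0,0,-0.1654,1],[-0.4924,-0.229,0.0626,0,0,-0.1654,1],[-0.4924,-0.229,0.0626,0,0,-0.1654,1],[-0.4924,-0.229,0.0626,0,0,-0.1654,1],[-0.4924,-0.229,0.0626,0,0,-0.1654,1],[-0.4924,-0.229,0.0626,0,0,-0.1654,1],[-0.4924,-0.229,0.0626,0,0,-0.1654,1],[-0.4924,-0.229,0.0626,0,0,-0.1654,1],[-0.4924,-0.229,0.0626,0,0,-0.1654,1],[-0.4924,-0.229,0.0626,0,0,-0.1654,1],[-0.4924,-0.229,0.0626,0,0,-0.1654,1],[-0.4924,-0.229,0.0626,0,0,-0.1654,1]]]}}

```text
time: 2.62
tcp_pos: [0.5928, 0.1661, 0.24]
tool_rot: [-0.001, 0.104, 0.995, 0.0]
wrist_force: [0.2, -0.4, 0.9]
finger_gap: 0.0878
grip_force: 0.0
```

```bash
python3 - <<'E'
from h import *
st,P,o=look(['brace'],'wb1')
print(st['tcp_pos'],st['time'],P['cx'],P['cy'])
for d in o['brace']: print(d, atz(P,d['uv'],0,st), atz(P,d['uv'],.012,st))
print(proj(P,[.594,.165,.042],st))
cv2.imwrite('pics/wb1v.png',cv2.resize(cv2.cvtColor(P['img'],cv2.COLOR_RGB2BGR),(800,600)))
print(delta(.537,-.171,.29,86))
E
```

```text
[0.59278008 0.16605016 0.2400329 ] 2.6167 280.7317097584147 214.92942520258342
{'uv': [156.3, 9.3], 'p': 0.89} [0.36455346 0.0836651  0.        ] [0.37024062 0.08736413 0.012     ]
{'uv': [277.3, 206.9], 'p': 0.57} [0.59947139 0.16212574 0.        ] [0.59640748 0.16290199 0.012     ]
{'uv': [378.5, 322.8], 'p': 0.56} [0.76918895 0.25299532 0.        ] [0.75980279 0.25038653 0.012     ]
[278.70701874 212.41654888]
(array([-0.0149, -0.3417, -0.0497]), array([ 1.000e-04, -5.000e-04, -1.377e-01]))
```

View pics/wb1v.png

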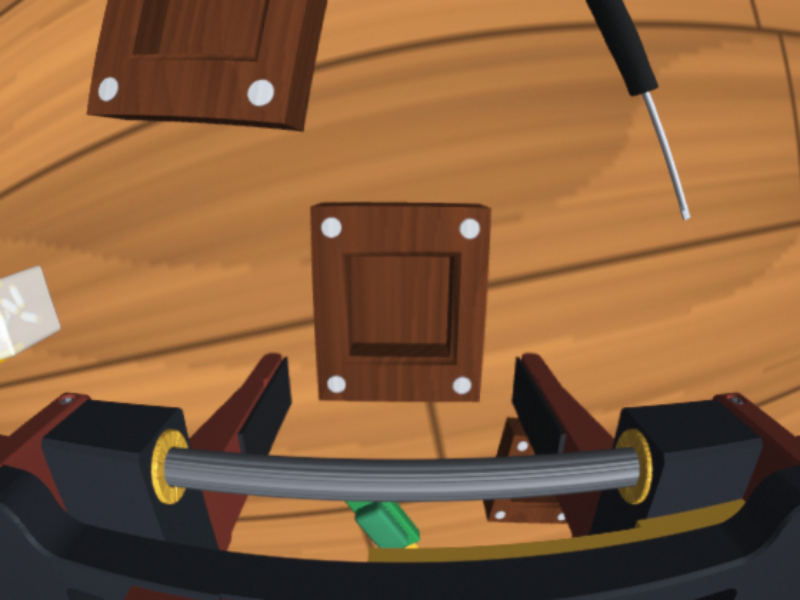

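>>> {"name": "carry_out", "arguments": {"deltas": [[[-0.015,-0.342,-0.05,0,0,-0.138,1],[-0.015,-0.342,-0.05,0,0,-0.138,1],[-0.015,-0.342,-0.05,0,0,-0.138,1],[-0.015,-0.342,-0.05,0,0,-0.138,1],[-0.015,-0.342,-0.05,0,0,-0.138,1],[-0.015,-0.342,-0.05,0,0,-0.138,1],[-0.015,-0.342,-0.05,0,0,-0.138,1],[-0.015,-0.342,-0.05,0,0,-0.138,1],[-0.015,-0.342,-0.05,0,0,-0.138,1],[-0.015,-0.342,-0.05,0,0,-0.138,1],[-0.015,-0.342,-0.05,0,0,-0.138,1]]]}}

```text
time: 3.63
tcp_pos: [0.5375, -0.1718, 0.2903]
tool_rot: [0.0, 0.036, 0.999, 0.0]
wrist_force: [0.6, 0.6, 0.1]
finger_gap: 0.0877
grip_force: 0.0
```

```bash
cat > scr.py <<'E'
from h import *
np.set_printoptions(precision=4,suppress=True)
def blobs(img,box):
    h=cv2.cvtColor(img,cv2.COLOR_RGB2HSV); m=((h[...,1]<70)&(h[...,2]>130)).astype(np.uint8)
    n,_,s,c=cv2.connectedComponentsWithStats(m)
    return [(c[i],s[i,4]) for i in range(1,n) if s[i,4]>=4 and box[0]<c[i][0]<box[2] and box[1]<c[i][1]<box[3]]
E
python3 - <<'E'
from scr import *
f=np.load('pics/wb1.npz'); s0={'tcp_pos':f['pos'],'tool_rot':f['rot']}
st,P,o=look(['jar','jar_mouth','cap_top'],'wj1')
T=optics.get_image('top'); S=optics.get_image('scene')
print(st['tcp_pos'],st['time'])
for nm,Q,im,ss,box in [('w',P,f['img'],s0,(210,140,345,285)),('t',T,T['img'],None,(225,175,305,255)),('s',S,S['img'],None,(255,180,345,260))]:
    b=blobs(im,box); X=np.array([atz(Q,u,.042,ss) for u,a in b])
    print(nm,[(u.round(1),a) for u,a in b]); print(X[:,:2], X.mean(0))
for k in o:
    for d in o[k]: print(k,d['uv'],d['p'],atz(P,d['uv'],{'jar':0,'jar_mouth':.09,'cap_top':.098}[k],st))
cv2.imwrite('pics/wj1v.png',cv2.resize(cv2.cvtColor(P['img'],cv2.COLOR_RGB2BGR)[100:310,140:420],(800,600),interpolation=cv2.INTER_CUBIC))
E
```

```text
[ 0.5375 -0.1718  0.2903] 3.6333
w [(array([231.6, 158.8]), np.int32(168)), (array([328.5, 159.6]), np.int32(166)), (array([235.1, 268.6]), np.int32(129)), (array([323.1, 269.4]), np.int32(128))]
[[0.5383 0.1351]
 [0.5565 0.2174]
 [0.6401 0.1125]
 [0.6584 0.1947]] [0.5983 0.1649 0.042 ]
t [(array([250.3, 184.7]), np.int32(15)), (array([288.8, 192. ]), np.int32(17)), (array([240.6, 232.8]), np.int32(16)), (array([279.5, 240. ]), np.int32(16))]
[[0.6575 0.1939]
 [0.6389 0.1122]
 [0.5554 0.2163]
 [0.5377 0.1346]] [0.5974 0.1643 0.042 ]
s [(array([304.4, 191.8]), np.int32(23)), (array([270. , 204.6]), np.int32(25)), (array([328.5, 224.8]), np.int32(24)), (array([292.5, 239.3]), np.int32(25))]
[[0.5566 0.2155]
 [0.5382 0.1335]
 [0.6582 0.1931]
 [0.6396 0.1111]] [0.5982 0.1633 0.042 ]
jar [282.4, 185.9] 0.85 [ 0.5336 -0.1682  0.    ]
cap_top [284.1, 209.6] 0.65 [ 0.5355 -0.1675  0.098 ]
```

View pics/wj1v.png

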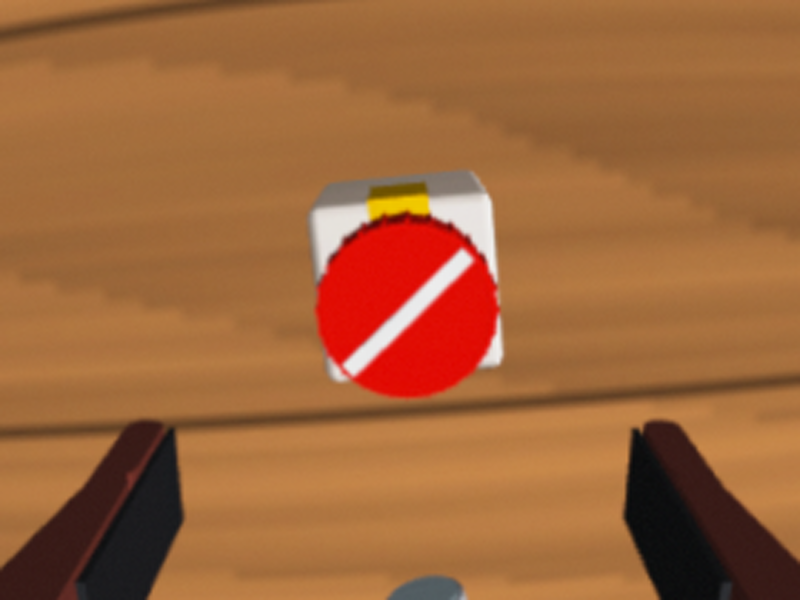

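```bash
python3 - <<'E'
from scr import *
f=np.load('pics/wj1.npz'); st={'tcp_pos':f['pos'],'tool_rot':f['rot']}; P=optics.get_image('wrist')
g=lambda c,z: atz(P,[140+c[0]*.35,100+c[1]*.35],z,st)
C=np.array([g(c,.07) for c in [(313,210),(489,195),(500,363),(333,381)]]); print(C, C.mean(0))
e=np.roll(C,-1,0)-C; print(np.linalg.norm(e,axis=1), np.degrees(np.arctan2(e[:,1],e[:,0])))
a,b=g((346,372),.098),g((470,254),.098); print('line',np.degrees(np.arctan2(*(a-b)[1::-1])),(a+b)/2)
h=cv2.cvtColor(f['img'],cv2.COLOR_RGB2HSV); m=((h[...,0]<8)|(h[...,0]>172))&(h[...,1]>200)&(h[...,2]>200); m[:, :230]=0;m[:,340:]=0;m[260:]=0
c,_=cv2.findContours(m.astype(np.uint8),cv2.RETR_EXTERNAL,cv2.CHAIN_APPROX_NONE)
(u,v),r=cv2.minEnclosingCircle(max(c,key=len)); print(u,v,r, atz(P,[u,v],.098,st))
T=optics.get_image('top'); 
hh=lambda Q:(lambda h:((h[...,0]<8)|(h[...,0]>172))&(h[...,1]>200)&(h[...,2]>150))(cv2.cvtColor(Q['img'],cv2.COLOR_RGB2HSV))
s=robot.sense(); print(s['time'],s['tcp_pos'])
print('a', delta(.5365,-.1705,.25,91.5), delta(.5365,-.1705,.114,91.5))
E
```

```text
[[ 0.5056 -0.1976  0.07  ]
 [ 0.5048 -0.1395  0.07  ]
 [ 0.5631 -0.1386  0.07  ]
 [ 0.5654 -0.1965  0.07  ]] [ 0.5347 -0.1681  0.07  ]
[0.0581 0.0583 0.0579 0.0598] [  90.7528    0.9018  -87.7188 -178.9207]
line -49.51570855686364 [ 0.5356 -0.169   0.098 ]
282.0 208.5 32.004005432128906 [ 0.5343 -0.1692  0.098 ]
4.0333 [ 0.5377 -0.1717  0.2899]
a (array([0.0013, 0.0011, 0.0399]), array([ 0.0002, -0.0004, -0.0961])) (array([0.0012, 0.001 , 0.1759]), array([ 0.0002, -0.0004, -0.0961]))
```

>>> {"name": "carry_out", "arguments": {"deltas": [[[0.0028,0.0016,0.04,0,0,-0.0925,1],[0.0028,0.0016,0.075,0,0,-0.0925,1],[0.0028,0.0016,0.1,0,0,-0.0925,1],[0.0028,0.0016,0.125,0,0,-0.0925,1],[0.0028,0.0016,0.145,0,0,-0.0925,1],[0.0028,0.0016,0.16,0,0,-0.0925,1],[0.0028,0.0016,0.173,0,0,-0.0925,1],[0.0028,0.0016,0.173,0,0,-0.0925,1],[0.0028,0.0016,0.173,0,0,-0.0925,1],[0.0028,0.0016,0.173,0,0,-0.0925,0],[0.0028,0.0016,0.173,0,0,-0.0925,0],[0.0028,0.0016,0.173,0,0,-0.0925,0],[0.0028,0.0016,0.173,0,0,-0.0925,0],[0.0028,0.0016,0.173,0,0,-0.0925,0],[0.0028,0.0016,0.173,0,0,-0.0925,0],[0.0028,0.0016,0.173,0,0,-0.0925,0]]], "squeeze": 40}}

```text
time: 5.37
tcp_pos: [0.5353, -0.1709, 0.1178]
tool_rot: [0.001, -0.011, 1.0, -0.0]
wrist_force: [-0.7, 0.8, 5.7]
finger_gap: 0.0616
grip_force: 40.0
```

```bash
python3 - <<'E'
from h import *
st=robot.sense(); print(st, Rq(st['tool_rot']).as_matrix().round(4))
st,P,o=look(['cap_top'],'wg1')
print([(d['uv'],d['p']) for d in o['cap_top']], proj(P,[.535,-.17,.098],st))
cv2.imwrite('pics/wg1v.png',cv2.cvtColor(P['img'],cv2.COLOR_RGB2BGR))
E
```

```text
{'time': 5.3667, 'q': array([-4.32030091e-01,  5.32893668e-01,  1.77160971e+00,  2.00056168e-04,
        8.35978525e-01, -2.02398976e+00]), 'dq': array([-9.30473675e-04,  1.73734975e-04, -4.66365192e-05, -6.99377079e-04,
        1.12144517e-03, -7.36661389e-04]), 'joint_torque': array([-6.49989657e-01, -4.95805478e+01, -1.67146915e+01, -3.36250216e-01,
       -3.22247157e-01,  1.82087888e-02]), 'tcp_pos': array([ 0.535318  , -0.17090415,  0.11784035]), 'tool_rot': array([ 5.33657575e-04, -1.05144509e-02,  9.99944565e-01, -1.70768639e-04]), 'wrist_force': array([-0.66807553,  0.81862419,  5.68399303]), 'torque': array([ 0.28227249,  0.05897795, -0.01095077]), 'grip_force': 40.000598430633545, 'finger_gap': 0.061550514041178665} [[-9.998e-01 -2.100e-02  1.100e-03]
 [-2.100e-02  9.998e-01 -3.000e-04]
 [-1.100e-03 -4.000e-04 -1.000e+00]]
[([282.3, 333.5], 0.8)] [280.36858113 333.23382709]
```

View pics/wg1v.png

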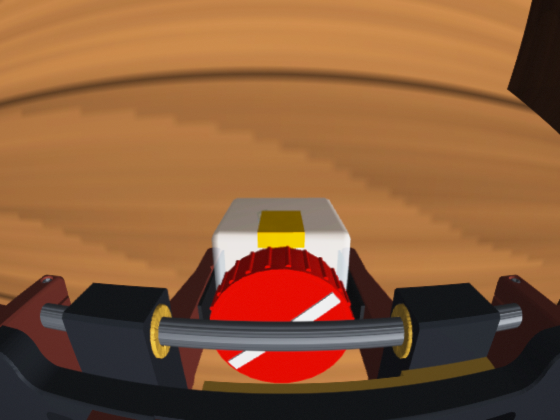

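```bash
python3 - <<'E'
from h import *
print(delta(.598,.164,.19,77.5),delta(.5353,-.1709,.2,91.2))
E
```

```text
(array([-0.0698,  0.3335, -0.0722]), array([-2.000e-04,  1.100e-03,  2.392e-01])) (array([-0.0001,  0.    , -0.0822]), array([-0.0003,  0.001 ,  0.    ]))
```

>>> {"name": "carry_out", "arguments": {"deltas": [[[0,0,-0.025,0,0,0,0],[0,0,-0.055,0,0,0,0],[-0.002,0.01,-0.075,0,0,0.02,0],[-0.008,0.035,-0.08,0,0,0.04,0],[-0.0698,0.3335,-0.08,0,0,0.239,0],[-0.0698,0.3335,-0.08,0,0,0.239,0],[-0.0698,0.3335,-0.08,0,0,0.239,0],[-0.0698,0.3335,-0.08,0,0,0.239,0],[-0.0698,0.3335,-0.08,0,0,0.239,0],[-0.0698,0.3335,-0.08,0,0,0.239,0],[-0.0698,0.3335,-0.08,0,0,0.239,0],[-0.0698,0.3335,-0.0722,0,0,0.239,0],[-0.0698,0.3335,-0.0722,0,0,0.239,0],[-0.0698,0.3335,-0.0722,0,0,0.239,0],[-0.0698,0.3335,-0.0722,0,0,0.239,0],[-0.0698,0.3335,-0.0722,0,0,0.239,0]]]}}

```text
time: 6.8
tcp_pos: [0.5973, 0.1626, 0.1891]
tool_rot: [-0.0, 0.109, 0.994, -0.0]
wrist_force: [0.1, -0.8, -3.0]
finger_gap: 0.0618
grip_force: 40.0
```

```bash
python3 - <<'E'
from h import *
st=robot.sense(); print(st['tcp_pos'],st['wrist_force'],st['torque'],st['finger_gap'], Rq(st['tool_rot']).as_matrix().round(4))
st,P,o=look(['cap_top'],'wg2')
c=st['tcp_pos']
for d in o['cap_top']: print(d['p'], d['uv'],Rq(st['tool_rot']).inv().apply(atz(P,d['uv'],c[2]-.1178+.098,st)-c))
S=optics.get_image('scene')
for n,h in [('jar_mouth',.09),('cap_top',.098),('jar',0)]:
  for d in optics.mark_of(S,n)[:1]: print(n,d['uv'],d['p'],atz(S,d['uv'],c[2]-.1178+h))
for z in (.16,.142): print(delta(.598,.164,z,77.5))
cv2.imwrite('pics/sg2v.png',cv2.resize(cv2.cvtColor(S['img'],cv2.COLOR_RGB2BGR)[120:300,180:420],(800,600),interpolation=cv2.INTER_CUBIC))
E
```

```text
[0.59728848 0.16262874 0.18906234] [ 0.08254242 -0.8036697  -2.97278485] [ 0.03830057  0.04460736 -0.00567084] 0.061775366708636203 [[-9.761e-01  2.174e-01 -1.000e-03]
 [ 2.174e-01  9.761e-01 -7.000e-04]
 [ 8.000e-04 -9.000e-04 -1.000e+00]]
0.82 [281.0, 335.0] [-0.00026445  0.00101397  0.01979888]
jar_mouth [298.2, 172.7] 0.69 [0.59106764 0.16289234 0.16126234]
cap_top [300.5, 169.8] 0.58 [0.59381684 0.16597672 0.16926234]
jar [296.0, 206.4] 0.57 [0.59601126 0.15649624 0.07126234]
(array([-0.0001,  0.0007,  0.0294]), array([-0.0001,  0.0002, -0.0008]))
(array([-0.0001,  0.0007,  0.0474]), array([-0.0001,  0.0002, -0.0008]))
```

View pics/sg2v.png

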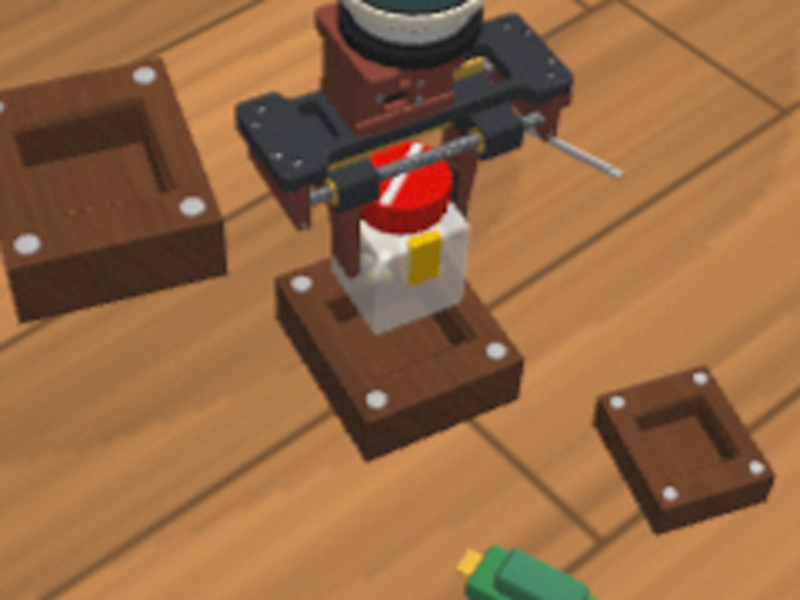

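>>> {"name": "carry_out", "arguments": {"deltas": [[[-0.0001,0.0007,0.01,0,0,0,0],[-0.0001,0.0007,0.02,0,0,0,0],[-0.0001,0.0007,0.026,0,0,0,0],[-0.0001,0.0007,0.03,0,0,0,0],[-0.0001,0.0007,0.034,0,0,0,0],[-0.0001,0.0007,0.038,0,0,0,0],[-0.0001,0.0007,0.038,0,0,0,0]]]}}

```text
time: 7.68
tcp_pos: [0.5975, 0.1647, 0.1503]
tool_rot: [-0.001, 0.109, 0.994, -0.0]
wrist_force: [-0.7, -0.5, -3.3]
finger_gap: 0.062
grip_force: 40.0
```

```bash
python3 - <<'E'
from h import *
st=robot.sense(); print(st['tcp_pos'],st['wrist_force'],st['torque'],st['finger_gap'],st['joint_torque'])
print(delta(.598,.164,.1298,77.5))
E
```

```text
[0.59747979 0.164655   0.15025631] [-0.70538902 -0.45416981 -3.31044754] [ 0.07213514 -0.00176836  0.02937863] 0.061954345316178876 [-4.64823295e-02 -5.95567703e+01 -2.23398185e+01  1.10283407e-02
 -1.29338256e-01  1.17484092e-04]
(array([-0.0007, -0.0005,  0.0205]), array([-0.0006, -0.0013,  0.0004]))
```

>>> {"name": "carry_out", "arguments": {"deltas": [[[0,0,0.005,0,0,0,0],[0,0,0.01,0,0,0,0],[0,0,0.015,0,0,0,0],[0,0,0.018,0,0,0,0],[0,0,0.0205,0,0,0,0],[0,0,0.0215,0,0,0,0],[0,0,0.0215,0,0,0,0]]]}}

```text
time: 8.27
tcp_pos: [0.5979, 0.1646, 0.1299]
tool_rot: [0.0, 0.109, 0.994, -0.0]
wrist_force: [-0.1, -0.1, -2.3]
finger_gap: 0.0619
grip_force: 40.0
```

```bash
python3 - <<'E'
from h import *
st=robot.sense(); print(st['tcp_pos'],st['wrist_force'],st['torque'],st['finger_gap'])
E
```

```text
[0.5979302  0.16463838 0.12989936] [-0.14195417 -0.08890496 -2.27099236] [-0.01700859  0.1382     -0.06404279] 0.061874394253824
```

>>> {"name": "carry_out", "arguments": {"deltas": [[[0,0,0.0005,0,0,0,0],[0,0,0.001,0,0,0,0],[0,0,0.001,0,0,0,0]]]}}

```text
time: 8.52
tcp_pos: [0.5979, 0.1647, 0.1298]
tool_rot: [0.0, 0.109, 0.994, -0.0]
wrist_force: [-4.0, -1.0, 7.8]
finger_gap: 0.0617
grip_force: 40.0
```

```bash
python3 - <<'E'
from h import *
st=robot.sense(); print(st['tcp_pos'],st['wrist_force'],st['torque'],st['finger_gap'])
E
```

```text
[0.59792087 0.16465355 0.12984861] [-3.99347247 -0.95311049  7.79551358] [-0.24762425  0.56416567 -0.05505608] 0.06173299955654224
```

>>> {"name": "carry_out", "arguments": {"deltas": [[[0,0,-0.0005,0,0,0,1],[0,0,-0.0005,0,0,0,1],[0,0,-0.0005,0,0,0,1],[0,0,-0.0005,0,0,0,1],[0,0,-0.0005,0,0,0,1],[0,0,-0.01,0,0,0,1],[0,0,-0.03,0,0,0,1],[0,0,-0.037,0,0,0,1],[0,0,-0.037,0,0,0,1],[0,0,-0.037,0,0,0,1]]]}}

```text
time: 9.35
tcp_pos: [0.5984, 0.1647, 0.1664]
tool_rot: [0.001, 0.109, 0.994, 0.0]
wrist_force: [-0.3, -0.6, -0.4]
finger_gap: 0.0878
grip_force: 0.0
```

```bash
python3 - <<'E'
from h import *
st=robot.sense(); print(st['tcp_pos'],st['wrist_force'],st['torque'],st['finger_gap'],st['q'])
st,P,o=look(['cap_top'],'wc1'); c=st['tcp_pos']
for d in o['cap_top']: print(d['p'], d['uv'],Rq(st['tool_rot']).inv().apply(atz(P,d['uv'],.11,st)-c))
cv2.imwrite('pics/wc1v.png',cv2.resize(cv2.cvtColor(P['img'],cv2.COLOR_RGB2BGR)[210:420,140:420],(800,600),interpolation=cv2.INTER_CUBIC))
E
```

```text
[0.59838371 0.16474908 0.16638566] [-0.30492599 -0.57664315 -0.35641505] [-0.07210043 -0.00174166 -0.04472136] 0.08779990189391822 [ 1.57450943e-01  5.30340574e-01  1.60222028e+00 -6.32503162e-05
  1.00734737e+00 -1.19543094e+00]
0.62 [278.5, 286.9] [ 0.0010983  -0.00014362  0.05638392]
```

View pics/wc1v.png

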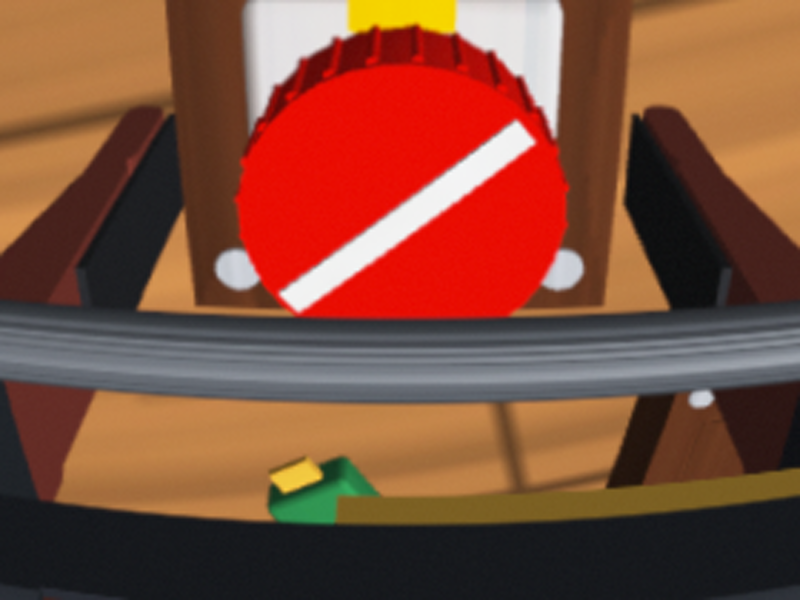

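>>> {"name": "carry_out", "arguments": {"deltas": [[[0,0,0,0,0,0,0],[0,0,0,0,0,0,0],[0,0,0,0,0,0,0],[0,0,0,0,0,0,0],[0,0,0,0,0,0,0],[0,0,0,0,0,0,0]]], "squeeze": 60}}

```text
time: 9.95
tcp_pos: [0.5978, 0.1647, 0.1656]
tool_rot: [-0.0, 0.109, 0.994, -0.0]
wrist_force: [-0.4, -0.1, -1.2]
finger_gap: 0.0545
grip_force: 60.0
```

```bash
python3 - <<'E'
from h import *
f=np.load('pics/wc1.npz'); s0={'tcp_pos':f['pos'],'tool_rot':f['rot']}
st=robot.sense(); print(st['tcp_pos'],st['wrist_force'],st['torque'],st['finger_gap'],st['grip_force'])
P=optics.get_image('wrist')
a,b=[atz(P,[140+.35*x,210+.35*y],.11,s0) for x,y in [(291,303),(526,131)]]
print('line',np.degrees(np.arctan2(*(a-b)[1::-1])), (a+b)/2)
h=cv2.cvtColor(P['img'],cv2.COLOR_RGB2HSV); m=(h[...,1]<60)&(h[...,2]>190)
m[:235]=0;m[345:]=0;m[:,215:][:,135:]=0;m[:,:215]=0
n,_,s,c=cv2.connectedComponentsWithStats(m.astype(np.uint8)); print(s[1:],c[1:])
E
```

```text
[0.59784509 0.16465506 0.16557135] [-0.36564056 -0.09096162 -1.15885905] [-0.00670144 -0.02512426 -0.02702745] 0.054498288331857596 60.000368244946
line -62.37610499627227 [0.59817779 0.16600191 0.11      ]
[[ 229  235   15   16  117]
 [ 318  235   19   15  168]
 [ 238  254   89   67 1010]
 [ 225  303    6    9   23]
 [ 331  305    6    7   28]] [[233.8034188  239.88034188]
 [329.45833333 240.63095238]
 [283.17227723 287.25148515]
 [227.26086957 307.7826087 ]
 [333.82142857 308.53571429]]
```

>>> {"name": "carry_out", "arguments": {"deltas": [[[0,0,0,0,0,-0.05,0],[0,0,0,0,0,-0.1,0],[0,0,0,0,0,-0.15,0],[0,0,0,0,0,-0.2,0],[0,0,0,0,0,-0.25,0],[0,0,0,0,0,-0.3,0],[0,0,0,0,0,-0.35,0],[0,0,0,0,0,-0.4,0],[0,0,0,0,0,-0.45,0],[0,0,0,0,0,-0.45,0]]]}}

```text
time: 10.83
tcp_pos: [0.5981, 0.1644, 0.1659]
tool_rot: [0.0, -0.117, 0.993, -0.0]
wrist_force: [0.3, -1.8, 0.0]
finger_gap: 0.0543
grip_force: 60.0
```

```bash
cat > m.py <<'E'
from h import *
import sys
np.set_printoptions(precision=4,suppress=True)
st=robot.sense(); print(st['time'],st['tcp_pos'],st['wrist_force'],st['torque'],st['finger_gap'],st['q'])
Rm=Rq(st['tool_rot']).as_matrix(); print('yang',np.degrees(np.arctan2(Rm[1,1],Rm[0,1])))
P=optics.get_image('wrist'); save(sys.argv[1],P['img'])
h=cv2.cvtColor(P['img'],cv2.COLOR_RGB2HSV); red=((h[...,0]<8)|(h[...,0]>172))&(h[...,1]>200)&(h[...,2]>190)
c,_=cv2.findContours(red.astype(np.uint8),cv2.RETR_EXTERNAL,cv2.CHAIN_APPROX_NONE); H=np.zeros_like(red,np.uint8)
cv2.fillPoly(H,[cv2.convexHull(np.vstack([k for k in c if len(k)>40]))],1)
m=(h[...,1]<60)&(h[...,2]>190)&(cv2.erode(H,np.ones((3,3)))>0)
n,_,s,_=cv2.connectedComponentsWithStats(m.astype(np.uint8)); lab=_ 
_,L,s,_=cv2.connectedComponentsWithStats(m.astype(np.uint8)); k=1+s[1:,4].argmax(); v,u=np.nonzero(L==k)
X=np.array([atz(P,[a,b],.11,st)[:2] for a,b in zip(u,v)]); q=X-X.mean(0); e=np.linalg.svd(q,full_matrices=False)[2][0]; e=e if e[0]>0 else -e
print('line',np.degrees(np.arctan2(e[1],e[0])),'n',len(X),'len',np.ptp(q@e))
E
python3 m.py wt1
```

```text
10.8333 [0.5981 0.1644 0.1659] [ 0.2733 -1.7508  0.0272] [-0.1421  0.0274  0.0634] 0.054251266941767774 [ 0.1572  0.5311  1.6024 -0.0007  1.0079 -1.6471]
yang 103.39975532205767
line -37.210106843893875 n 1010 len 0.05234941715279152
```

>>> {"name": "carry_out", "arguments": {"deltas": [[[0,0,0,0,0,-0.05,0],[0,0,0,0,0,-0.1,0],[0,0,0,0,0,-0.15,0],[0,0,0,0,0,-0.2,0],[0,0,0,0,0,-0.25,0],[0,0,0,0,0,-0.25,0]]]}}

```text
time: 11.38
tcp_pos: [0.5986, 0.1647, 0.1677]
tool_rot: [0.001, -0.239, 0.971, -0.0]
wrist_force: [-2.5, -1.5, 13.4]
finger_gap: 0.0542
grip_force: 60.0
```

```bash
python3 m.py wt2; python3 - <<'E'
import cv2
cv2.imwrite('pics/wt2v.png',cv2.resize(cv2.imread('pics/wt2.png')[150:360,140:420],(800,600),interpolation=cv2.INTER_CUBIC))
E
```

```text
11.3833 [0.5986 0.1647 0.1677] [-2.5041 -1.4813 13.3603] [-0.2137  0.4982 -0.0039] 0.05417422180752392 [ 0.1574  0.5288  1.601  -0.0003  1.0097 -1.8963]
yang 117.67647895408376
line -22.911720778931706 n 1010 len 0.0530722669416994
```

View pics/wt2v.png

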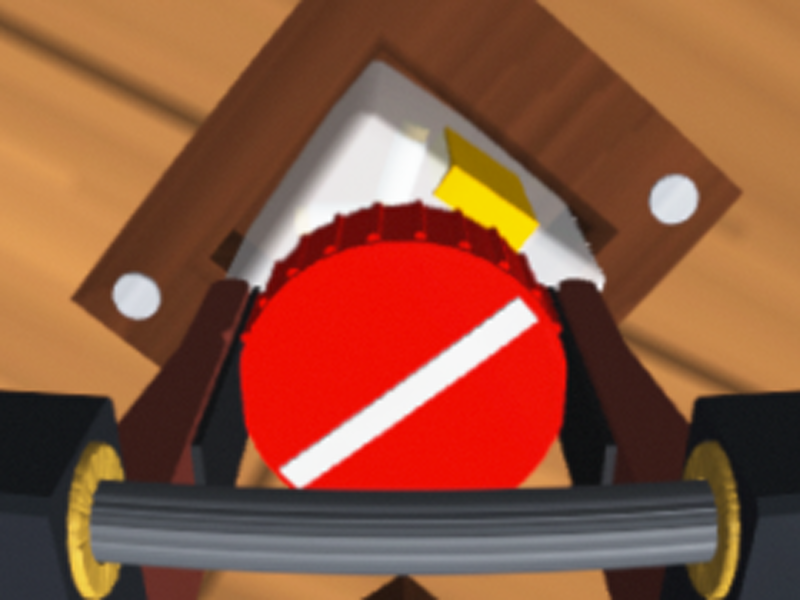

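>>> {"name": "carry_out", "arguments": {"deltas": [[[0,0,-0.001,0,0,0,0],[0,0,-0.003,0,0,0,0],[0,0,-0.005,0,0,0,0],[0,0,-0.007,0,0,0,0],[0,0,-0.007,0,0,0,0]]]}}

```text
time: 11.85
tcp_pos: [0.5979, 0.1648, 0.1729]
tool_rot: [0.0, -0.238, 0.971, 0.0]
wrist_force: [-0.9, -0.3, -1.3]
finger_gap: 0.0546
grip_force: 60.0
```

```bash
python3 m.py wt3
```

```text
11.85 [0.5979 0.1648 0.1729] [-0.8581 -0.3128 -1.3052] [ 0.1095 -0.0669 -0.0076] 0.05462754255227184 [ 0.1576  0.5223  1.5971  0.0001  1.0221 -1.8947]
yang 117.58259737031604
line -23.04117887206337 n 1009 len 0.05502693639109211
```

>>> {"name": "carry_out", "arguments": {"deltas": [[[0,0,-0.002,0,0,0,0],[0,0,-0.004,0,0,0,0],[0,0,-0.007,0,0,0,0],[0,0,-0.01,0,0,0,0],[0,0,-0.014,0,0,0,0],[0,0,-0.019,0,0,0,0],[0,0,-0.024,0,0,0,0],[0,0,-0.024,0,0,0,0],[0,0,-0.024,0,0,0,0]]]}}

```text
time: 12.65
tcp_pos: [0.5982, 0.1647, 0.1974]
tool_rot: [0.001, -0.239, 0.971, -0.0]
wrist_force: [0.6, 0.7, -0.2]
finger_gap: 0.0544
grip_force: 60.0
```

```bash
python3 m.py wt4; python3 - <<'E'
from h import *
S=optics.get_image('scene')
for n,h in [('jar',.012),('jar_mouth',.102),('cap_top',.134)]: print(n,[(d['uv'],round(d['p'],2),atz(S,d['uv'],h).round(4)) for d in optics.mark_of(S,n)[:2]])
cv2.imwrite('pics/fin.png',cv2.resize(cv2.cvtColor(S['img'],cv2.COLOR_RGB2BGR)[120:300,180:420],(800,600),interpolation=cv2.INTER_CUBIC))
E
```

```text
12.65 [0.5982 0.1647 0.1974] [ 0.5626  0.7053 -0.2197] [ 0.0775  0.0122 -0.0366] 0.05436797431636039 [ 0.1575  0.4932  1.5767 -0.0001  1.0706 -1.8954]
yang 117.6245984235049
line -23.002502356355937 n 1006 len 0.06433919958405086
jar [([298.4, 227.7], 0.75, array([0.6073, 0.1559, 0.012 ]))]
jar_mouth [([300.5, 195.6], 0.7, array([0.5995, 0.1642, 0.102 ]))]
cap_top [([213.1, 373.6], 0.63, array([ 0.8024, -0.1786,  0.134 ])), ([301.2, 180.6], 0.47, array([0.5914, 0.1716, 0.134 ]))]
```

View pics/fin.png

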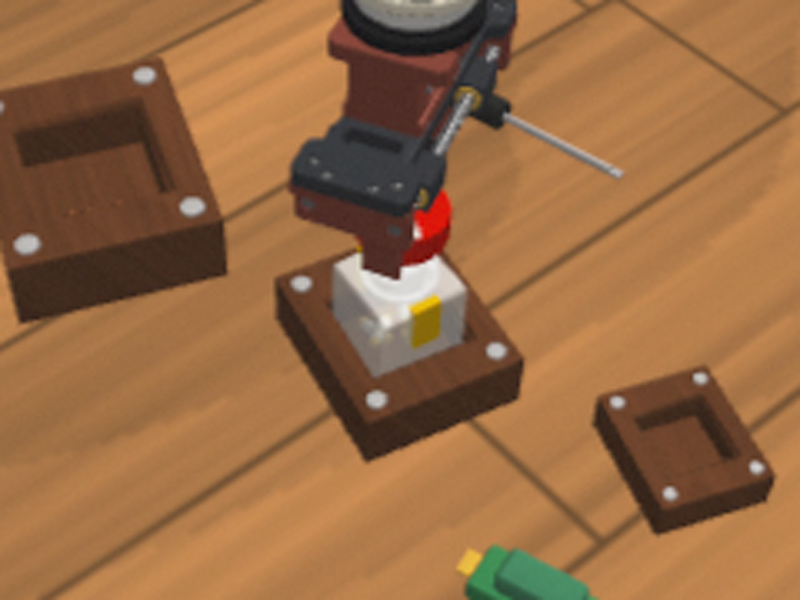

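```bash
python3 -c "
from cell import order
print(order.hand_in())"
```

```text
the job is handed in; nothing more can be done
None
```

I handed the job in at about 12.7 s. The jar is seated in the middle-sized brace, and the red cap is unscrewed and held level about 18 mm above the jar's mouth; no verdict came back.

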